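# Snap the drying hanger onto the hanging stirrup and bed the joint

### The arm

A 6-joint arm with a two-finger parallel gripper is mounted at the origin on a cart in front of the work surface, level with it; the furniture and walls round the work are solid. World frame = base frame: x ahead of the robot, y to its left, z up, the work surface at z = 0. Lengths are in mm, angles in rad, forces in N, time in s.
With the tool pointing down it reaches from about 350 to 775 mm from the base axis. Payload 7.3 kg.
Tool frame: the origin (TCP) lies midway between the tips of the shut fingers; the grasp point (between the pads) lies 19 mm behind it; z points along the fingers, y is the direction in which the jaws open and shut (so a half turn about z gives the same grasp; the last joint's range is limited). The gripper opens to 92 mm and grips with 3 to 60 N. Pads are 19 mm wide; open, the fingers measure 130 mm over their backs; the gripper's body (75 mm by 190 mm) begins 47 mm behind the grasp point.
Start: joints at [1.037, 0.342, 1.524, -0, 1.275, -0.146], TCP at [198.518, 486.041, 226.741] pointing down, gripper open.
Joint ranges: [-2.53, 2.53], [-0.77, 2.02], [0.04, 2.7], [-1, 4.14], [0.28, 2.66], [-3.11, 3.11]. Speed limits (rad/s): [2.57, 2.57, 3.14, 3.14, 3.14, 3.14].

### API

Orientations are given as [roll, pitch, yaw] about the fixed x, y, z axes, in that order (R = Rz(yaw) Ry(pitch) Rx(roll)).
In Python, from plant import sensors, imaging, ticket gives the robot as it stands. The module is installed in compiled form; this text tells all that it offers.
- The arm moves only by the tool arm_command, never from a script. Its argument "increments" is one flat list of numbers, 5 for each row, row after row: the closure, from 0 (fully open) to 1 (shut), then the shift along the tool's x, y, z in mm, then the turn about the tool's z in degrees. In form: [hand, dx, dy, dz, spin, hand, dx, dy, dz, spin, ...]. A call has 1 to 20 rows; each row is the pose to reach, as a shift and turn from the pose commanded when the call began, along the tool's axes at that moment; what a row does not reach only later rows make up. A row lasts 1/8 s, in which the tool goes at most 62.5 mm and 10.7 degrees, less where a joint would pass 70% of its speed; a pose out of reach is approached as far as the arm can. A call with a gripper value outside its range is refused whole. The fingers move at their own pace and stop on an object; the grip force is fixed at half the most. Time passes only in rows, so rows that repeat a pose let the fingers close. It gives the time, the measured TCP pose, the force and the opening at its end, in the units of the state.
- sensors.get_obs(): the state, without advancing time (a new reading comes with each control period).
- imaging.capture(name): name is "side" or "top" or "wrist"; returns the picture (480x640x3 uint8, blue, green, red); there is no depth.
- imaging.calibration(name): a dict with "fx", "fy", "cx", "cy" (pixels), "world_to_cam" (4x4, takes a point from world to camera coordinates); the wrist camera has in their place "hand_eye" (4x4, takes a point from camera to tool coordinates, whose origin is the TCP and whose axes are the flange's). Camera axes: x right, y down, z forward; pixel columns grow to the right and rows downward; lengths in mm; the calibration is good to about 2 mm. A picture is of the moment at which its call begins: read the wrist's pose just before it. calibration takes no time and is no camera call.
- ticket.close_job(): hands the job in, once; it reports no verdict.
The state is a dict: "time": time; "joint_positions": joint angles; "dq": joint speeds; "tau": joint torques, N m; "tool_pos": TCP position; "tcp_rot": TCP orientation; "contact_force": force on the tool from outside, world axes, zero at the start; "moment": the same for the moment, N m; "grip_width": finger opening in mm.
Only numpy, scipy, OpenCV 4.12 (cv2) and the standard library are available. Lean on these libraries where they do the work, as an engineer would, in place of code of your own. Each camera call takes 0.05 s, during which the arm holds its last target. There are 200 camera calls.

### The job

Pick up the wooden drying hanger that stands on the bench and hang it from the lower bar of the steel stirrup that hangs on the stand: press its snap hook down over the bar until the sprung gate shuts beneath the bar. Before you let go, bed the joint with a steady downward push of about 8 N on the bar, held for a second and never above 15 N; then let the hanger hang free, with the stirrup still on its two prongs. Leave the other things on the bench where they are.

Things in the scene. Friction and masses are not known exactly. Their poses are not given: they have to be found in the camera images.
- stirrup: First item, already hanging: loose steel stirrup, 0.10 to 0.21 kg, two 8 mm uprights at y = +-38 mm joined by a lower round bar of 10 mm diameter. Origin: middle of that lower bar, y along it, z up, about 175 mm over the bench. The window above the bar is 103 mm high; the hook enters it from the -x (robot's) side.
- dowel (a point): middle of the stirrup's wooden top dowel (14 mm diameter, 136 mm long, along y), 115 mm above the bar. Only its ends rest in the stand's prongs: the stirrup swings about it, and an upward push lifts it off
- prongs (a point): midway between the stand's two upturned prongs (at y = +-52 mm, tips 9 mm above and up to 22 mm in front of this point); the dowel's middle lies here when it hangs properly. The prongs ride on stiff springs and give downward a little (about 2 mm) under the bedding push
- stand: fixed wooden stand; origin on the bench straight below the prongs. Post 36 mm wide at x = 125 to 149 mm; base board 12 mm thick, 130 mm wide, x = 50 to 200 mm; top arm with spring bolts over x = 19 to 149 mm at heights of 296 to 365 mm. Only the prongs' tips (22 mm) reach in front (-x) of the origin
- hanger: Second item, 0.13 to 0.28 kg: wooden crossbar 210 mm long (x), 14 mm wide, from z = 12 to 34 mm, on two cross pegs 64 mm long at x = +-45 mm, with a steel snap hook of 8 mm rod in its middle in the x-z plane. Origin on the bench under its centre, z up; +x points away from the robot within 0.35 rad. It balances under the hook
- handle (a point): where to grip the hanger: on the crossbar's end nearer the robot, at x = -85 mm, z = 23 mm of the hanger; the wood is 14 mm wide across y and free from x = -105 to -52 mm. The hook stands on a threaded stem, firmly set but screwed in to a different depth each time: it stands h = 0 to 12 mm higher than fully in; h is not measured, find home by feel
- gate (a joint): sprung gate of the downward-open hook, 0 = shut, up to 1.4 rad open. Hook in hanger coordinates (mm): nose on the +x side, to x = 21, underside z = 66+h; shank on the -x side; channel x = -9 to 9; gate across it at z = 78+h, yields inward at a few N, shuts below the bar once its centre is over z = 97+h and keeps it in; bar home at x = 0, z = 107+h; flat crown, top z = 120+h. Wood below to z = 34
- blank_walnut: bystander: squared dark wood blank 20x121x20 mm, lying along its y; origin under its centre
- spigot: bystander: dark round wood offcut 19 mm across, 50 mm long; origin under its centre
- wax_tin: bystander: flat round green tin, 77 mm across, 28 mm high; origin under its centre
Things that resemble listed ones, but are neither listed nor needed, are in the scene too. There is more than one size of the hanger; the one meant has the size given above.

How it is judged (in metres and radians):
On the way:
1. with the bar caught in the hook above the shut gate, the hanger is pressed down on the bar with 5.5 to 11 N for half a second (x of stirrup in the frame of hanger between -0.01 and 0.01 m and z of stirrup in the frame of hanger between 0.093 and 0.125 m and y of hanger in the frame of stirrup between -0.03 and 0.03 m and value of joint gate below 0.25 rad and contact force between hanger and stirrup between 5.5 and 11 N), for 0.5 s.
At the end, for the whole second after the job is handed in: Bar in the hook: within 10 mm of its middle, 93 to 125 mm above the hanger's origin, within 30 mm of the bar's middle; gate shut (under 0.25 rad); hanger upright within 0.25 rad, still (0.08 m/s), released, origin over 40 mm above the bench; stirrup's dowel within 8 mm of its seat (x of stirrup in the frame of hanger between -0.01 and 0.01 m and z of stirrup in the frame of hanger between 0.093 and 0.125 m and y of hanger in the frame of stirrup between -0.03 and 0.03 m and value of joint gate below 0.25 rad and distance between dowel and prongs below 0.008 m and contact force between hanger and stirrup above 0.6 N and angle between hanger's own z axis and vertical below 0.25 rad and linear speed of hanger below 0.08 m/s and contact force between hanger and the fingers below 0.1 N and height (world z) of hanger above 0.04 m); the robot touches nothing.
It fails at once if the hanger and the stirrup press on each other with more than 15 N (contact force between hanger and stirrup above 15 N).
It fails at once if the stirrup comes off the prongs (distance between dowel and prongs above 0.025 m).
It fails at once if the blank walnut is moved by more than 25 mm (distance of blank_walnut from where it was at the start of the episode above 0.025 m).
It fails at once if the spigot is moved by more than 25 mm (distance of spigot from where it was at the start of the episode above 0.025 m).
It fails at once if the wax tin is moved by more than 25 mm (distance of wax_tin from where it was at the start of the episode above 0.025 m).
It also fails if it takes over 59 s, if anything falls off the work surface, if the arm or the gripper's body presses on something with over 40 N, if the wrist force passes 120 N, or if a joint passes its speed limit or range.

## Working session

There is one attempt and no reset: what is moved stays moved. The work goes in short steps, Python scripts to look and compute and a tool call to move; the robot and the scene stay as the last step left them, time stands still between calls to the robot, and variables do not carry over. Pictures are saved under pics/ and viewed, about 8 in all and at most 12, crops included, and the job is handed in when it is done.

Besides the shell and the picture viewer there is one more tool, called after "Call:" as a command line: name --argument value ..., lists and objects as JSON in quotes. arm_command: Moves the arm, as the interface text tells. Its arguments: {"type":"object","properties":{"increments":{"type":"array","items":{"type":"number"}}},"required":["increments"]}

```bash
mkdir -p pics; python3 - <<'E'
from plant import sensors, imaging
import cv2,numpy as np
np.set_printoptions(precision=3,suppress=True)
print(sensors.get_obs())
for n in ("side","top","wrist"):
    cv2.imwrite(f"pics/{n}0.png",imaging.capture(n)); print(n,imaging.calibration(n))
E
```

```text
{'time': 0.0, 'joint_positions': array([ 1.037,  0.343,  1.525,  0.   ,  1.275, -0.146]), 'dq': array([ 0.   , -0.   , -0.001, -0.   ,  0.003,  0.001]), 'tau': array([ -0.   , -43.124, -24.422,   0.072,   0.056,  -0.   ]), 'tool_pos': array([198.299, 485.67 , 226.063]), 'tcp_rot': array([-3.14 , -0.   ,  2.754]), 'contact_force': array([-0.028,  0.276,  0.085]), 'moment': array([ 0.033,  0.037, -0.007]), 'grip_width': 91.78782946833853}
side {'fx': 434.12640084259436, 'fy': 434.12640084259436, 'cx': 317.3544030316125, 'cy': 241.14924154939547, 'world_to_cam': array([[   0.287,    0.958,    0.   , -133.598],
       [   0.828,   -0.248,   -0.502, -307.46 ],
       [  -0.481,    0.144,   -0.865, 1425.948],
       [   0.   ,    0.   ,    0.   ,    1.   ]])}
top {'fx': 464.365280857788, 'fy': 464.365280857788, 'cx': 326.28689774264205, 'cy': 233.87088778171534, 'world_to_cam': array([[  -0.012,   -1.   ,   -0.025,   19.843],
       [  -0.997,    0.014,   -0.076,  537.288],
       [   0.076,    0.024,   -0.997, 1506.493],
       [   0.   ,    0.   ,    0.   ,    1.   ]])}
wrist {'fx': 395.583326316232, 'fy': 395.583326316232, 'cx': 315.9984619639649, 'cy': 233.9065316405523, 'hand_eye': array([[  -0.001,   -0.966,   -0.26 ,   69.761],
       [   1.   ,   -0.   ,   -0.001,    0.449],
       [   0.001,   -0.26 ,    0.966, -157.881],
       [   0.   ,    0.   ,    0.   ,    1.   ]])}
```

View pics/top0.png

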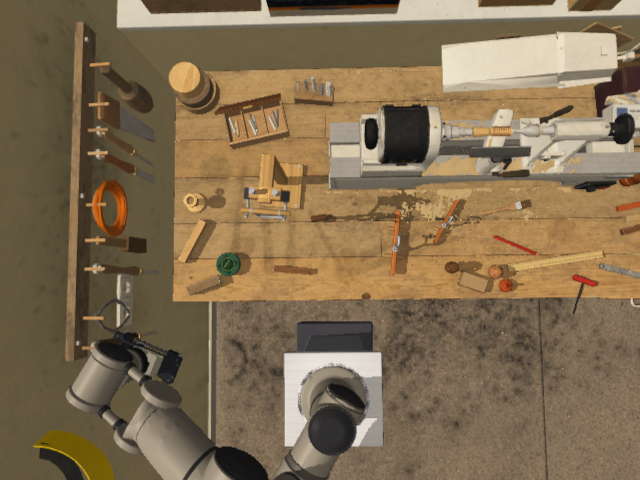

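View pics/side0.png

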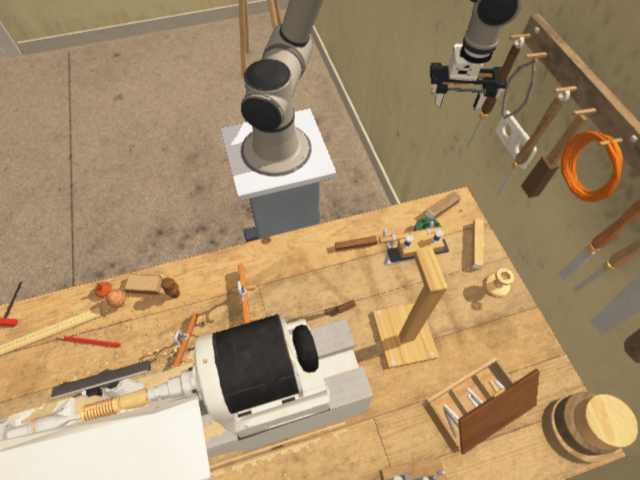

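Top view: the large orange hanger lies around (396,242), with a smaller one at (447,222). The stand is at (270,190), and the stirrup hangs in front of it at about (265,215). The side view shows the stand at (420,300). Next I measure these from crops.

```bash
cat > h.py <<'E'
import cv2,numpy as np
from plant import sensors,imaging
from scipy.spatial.transform import Rotation as Ro
np.set_printoptions(precision=2,suppress=True)
def cam(n,obs=None):
    c=imaging.calibration(n); K=np.array([[c['fx'],0,c['cx']],[0,c['fy'],c['cy']],[0,0,1]])
    if n!='wrist': return K,c['world_to_cam']
    T=np.eye(4);T[:3,:3]=Ro.from_euler('xyz',obs['tcp_rot']).as_matrix();T[:3,3]=obs['tool_pos']
    return K,np.linalg.inv(T@c['hand_eye'])
def ray(C,uv):
    K,W=C; o=-W[:3,:3].T@W[:3,3]; d=W[:3,:3].T@np.linalg.solve(K,[*uv,1]); return o,d/np.linalg.norm(d)
def plane(C,uv,z): o,d=ray(C,uv); return o+d*(z-o[2])/d[2]
def proj(C,p): K,W=C; q=K@(W[:3,:3]@np.array(p,float)+W[:3,3]); return q[:2]/q[2]
def tri(r1,r2):
    A=np.array([r1[1],-r2[1]]).T; s=np.linalg.lstsq(A,r2[0]-r1[0],rcond=None)[0]
    a=r1[0]+s[0]*r1[1]; b=r2[0]+s[1]*r2[1]; return (a+b)/2,np.linalg.norm(a-b)
E
python3 - <<'E'
from h import *
t=cv2.imread('pics/top0.png'); s=cv2.imread('pics/side0.png')
a=cv2.resize(t[150:290,210:480],None,fx=2.9,fy=2.9,interpolation=2)[:400,:780]
b=cv2.resize(s[210:300,330:470],None,fx=5,fy=5,interpolation=2)
b2=cv2.resize(s[255:335,170:260],None,fx=5,fy=5,interpolation=2)
cv2.imwrite('pics/c1.png',a); cv2.imwrite('pics/c2.png',b)
for n,im in(('top',t),('side',s)):
    hsv=cv2.cvtColor(im,cv2.COLOR_BGR2HSV); m=cv2.inRange(hsv,(5,190,120),(14,255,255))
    cnt,_=cv2.findContours(m,0,2)
    for c in cnt:
        if cv2.contourArea(c)>40:
            r=cv2.minAreaRect(c); bx=cv2.boxPoints(r); C=cam(n)
            l=[(bx[i]+bx[i-1])/2 for i in range(4)]; l2=[l[0],l[2]] if np.linalg.norm(l[0]-l[2])>np.linalg.norm(l[1]-l[3]) else [l[1],l[3]]
            P=[plane(C,q,30) for q in l2]; print(n,r,P,np.linalg.norm(P[0]-P[1]))
C=cam('top'); print(plane(C,(280,187),12))
E
```

```text
top ((505.0, 285.0), (12.0, 12.0), 90.0) [array([ 383.48, -559.93,   30.  ]), array([ 345.18, -558.37,   30.  ])] 38.33141777685484
top ((629.4118041992188, 205.85296630859375), (4.447074890136719, 20.391464233398438), 77.47119140625) [array([ 607.39, -935.54,   30.  ]), array([ 620.81, -999.67,   30.  ])] 65.52014485344957
top ((119.29560852050781, 208.45950317382812), (37.04441452026367, 13.618351936340332), 88.21009063720703) [array([692.94, 702.37,  30.  ]), array([569.04, 695.72,  30.  ])] 124.07315153005266
top ((99.4806137084961, 207.25564575195312), (52.038429260253906, 13.087979316711426), 87.75425720214844) [array([723.36, 771.44,  30.  ]), array([549.08, 760.11,  30.  ])] 174.65359875974056
side ((102.5, 289.0), (12.0, 15.0), 90.0) [array([ 367.17, -580.01,   30.  ]), array([ 378.48, -542.29,   30.  ])] 39.376798177439646
side ((591.5, 165.5), (69.0, 61.0), 90.0) [array([ 253.74, 1001.13,   30.  ]), array([493.56, 837.63,  30.  ])] 290.2543684006256
[697.33 166.04  12.  ]
```

View pics/c1.png

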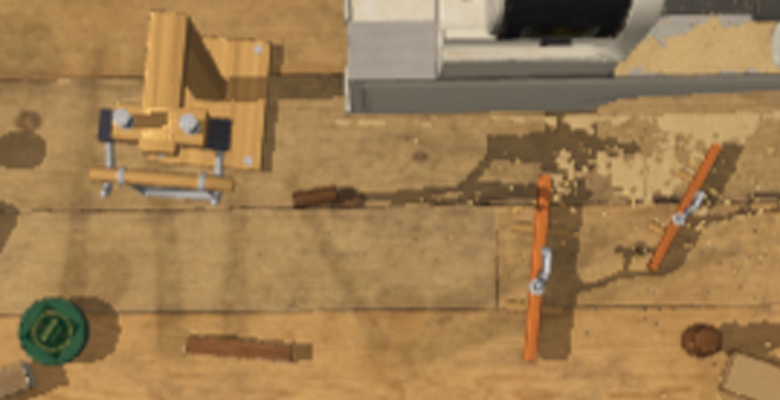

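View pics/c2.png

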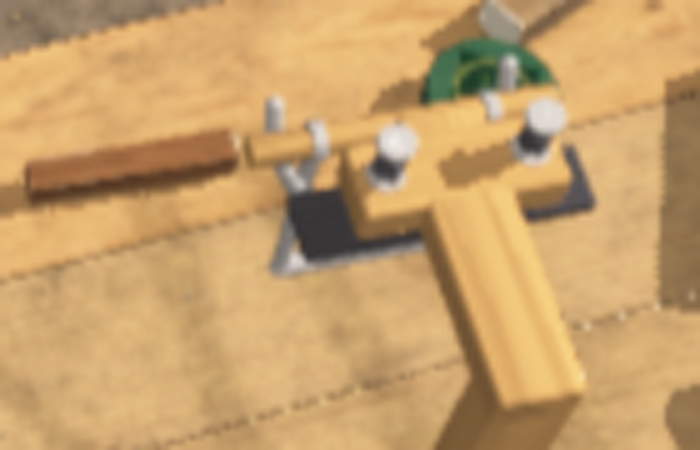

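Top crop: the dowel runs from (92,174) to (232,183), with the bar just below it at about (110,190)–(216,200). The large hanger's ends are at (544,176) and (529,358), with its hook near (541,270). The side crop shows the dowel at (250,150)–(560,100) and the bar's left end at (285,268).

```bash
python3 - <<'E'
from h import *
T=cam('top');S=cam('side')
f=lambda u,v:(u/2.9+210-.3,v/2.9+150-.3)
g=lambda u,v:(u/5+330-.4,v/5+210-.4)
d=[plane(T,f(*q),297) for q in((92,174),(232,183))]; d[0][2]=d[1][2]=290
print('dowel',d,np.linalg.norm(d[0]-d[1]),'side tri',tri(ray(T,f(92,174)),ray(S,g(562,97))),tri(ray(T,f(232,183)),ray(S,g(250,152))))
b=[plane(T,f(*q),178) for q in((108,191),(215,200))];print('bar',b,np.linalg.norm(b[0]-b[1]))
bs=plane(S,g(285,268),175);print('bar end side',bs)
h=[plane(T,f(*q),34) for q in((544,176),(529,358))];print('hanger',h,np.linalg.norm(h[0]-h[1]),(h[0]+h[1])/2)
print('small',np.linalg.norm(plane(T,f(717,145),34)-plane(T,f(653,270),34)))
print('hook',plane(T,f(537,290),115),plane(T,f(546,250),115))
s=cv2.imread('pics/side0.png');print(proj(S,h[0]),proj(S,h[1]))
o=sensors.get_obs();print(o['tool_pos'],o['tcp_rot'],Ro.from_euler('xyz',o['tcp_rot']).as_matrix())
E
```

```text
dowel [array([585.38, 235.94, 290.  ]), array([574.94, 104.64, 290.  ])] 131.71481109134035 side tri (array([587.2 , 239.29, 289.69]), np.float64(3.9196130574755568)) (array([575.49, 104.53, 290.18]), np.float64(1.7217609412148718))
bar [array([583.26, 244.26, 178.  ]), array([572.39, 134.43, 178.  ])] 110.3649987763296
bar end side [579.88 134.65 175.  ]
hanger [array([ 610.06, -219.73,   34.  ]), array([ 406.44, -198.34,   34.  ])] 204.73911663369313 [ 508.25 -209.03   34.  ]
small 158.65350814916994
hook [ 478.75 -199.02  115.  ] [ 521.   -209.49  115.  ]
[248.92 336.52] [240.76 263.88]
[198.37 485.76 226.21] [-3.14 -0.    2.75] [[-0.93  0.38 -0.  ]
 [ 0.38  0.93 -0.  ]
 [ 0.   -0.   -1.  ]]
```

Call:
arm_command --increments '[0,-295,-242,0,0,0,-295,-242,0,0,0,-295,-242,0,0,0,-295,-242,0,0,0,-295,-242,0,0,0,-295,-242,0,0,0,-295,-242,0,-10,0,-472,-548,0,-16,0,-472,-548,0,-16,0,-472,-548,0,-16,0,-472,-548,0,-16,0,-472,-548,0,-16,0,-472,-548,0,-16,0,-472,-548,0,-16,0,-472,-548,0,-16,0,-472,-548,0,-16]'

```text
time: 2.15
tool_pos: [428.1, -198.6, 226.8]
tcp_rot: [3.141, -0.0, 3.035]
contact_force: [-0.4, 1.0, -0.4]
grip_width: 91.6
```

```bash
python3 - <<'E'
from h import *
o=sensors.get_obs();print(o);im=imaging.capture('wrist');cv2.imwrite('pics/w1.png',im);np.save('w1.npy',o,allow_pickle=True)
E
```

```text
{'time': 2.15, 'joint_positions': array([-0.6 ,  0.25,  1.66,  0.  ,  1.23, -2.06]), 'dq': array([ 0., -0., -0., -0., -0., -0.]), 'tau': array([ -0.39, -37.17, -23.99,  -0.08,   0.05,   0.01]), 'tool_pos': array([ 428.14, -198.57,  226.76]), 'tcp_rot': array([ 3.14, -0.  ,  3.03]), 'contact_force': array([-0.41,  0.96, -0.37]), 'moment': array([ 0.05, -0.01,  0.  ]), 'grip_width': 91.55022746462551}
```

View pics/w1.png

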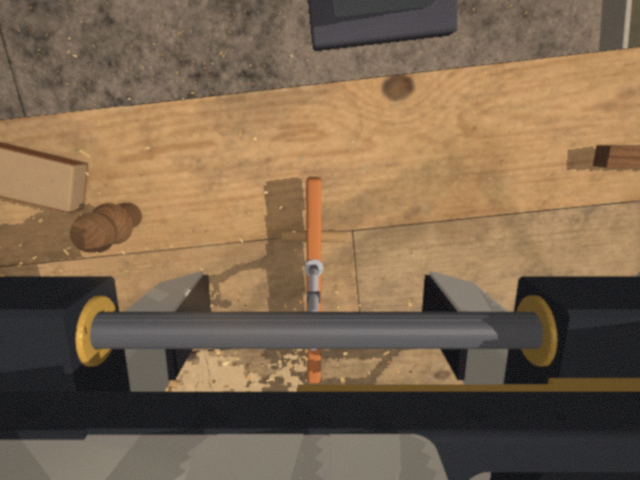

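Wrist view: the hanger's near end is at (314,178), the crossbar runs straight down column ~314, and the hook shows at (314,268)–(314,300). It is centred between the fingers. Now I compute its near end and heading.

```bash
python3 - <<'E'
from h import *
o=np.load('w1.npy',allow_pickle=True).item();C=cam('wrist',o);im=cv2.imread('pics/w1.png')
m=cv2.inRange(cv2.cvtColor(im,cv2.COLOR_BGR2HSV),(3,150,90),(15,255,255));m[:, :290]=0;m[:,340:]=0
for v in (178,182,190,200,210,220,230,240,250,255,360,370):
    u=np.flatnonzero(m[v]); 
    if len(u): print(v,u.min(),u.max(),plane(C,((u.min()+u.max())/2,v),34))
print('top row',np.flatnonzero(m.any(1))[:3])
E
```

```text
178 309 319 [ 401.56 -197.17   34.  ]
182 307 320 [ 405.03 -198.     34.  ]
190 307 320 [ 412.12 -198.78   34.  ]
200 307 320 [ 421.08 -199.76   34.  ]
210 307 320 [ 430.17 -200.76   34.  ]
220 307 320 [ 439.38 -201.77   34.  ]
230 307 321 [ 448.76 -202.34   34.  ]
240 307 320 [ 458.18 -203.83   34.  ]
250 307 320 [ 467.77 -204.88   34.  ]
255 308 320 [ 472.66 -204.95   34.  ]
360 309 319 [ 582.74 -216.99   34.  ]
370 308 319 [ 594.07 -218.74   34.  ]
top row [177 178 179]
```

Call:
arm_command --increments '[0,2,-2,60,0,0,2,-2,120,0,0,2,-2,180,0,0,2,-2,210,0,0,2,-2,222,0,0,2,-2,222,0,0,2,-2,222,0,1,2,-2,222,0,1,2,-2,222,0,1,2,-2,222,0,1,2,-2,222,0,1,2,-2,222,0,1,2,-2,222,0,1,2,-2,222,0,1,2,-2,222,0,1,2,-2,222,0]'

```text
time: 4.2
tool_pos: [426.0, -201.5, 4.7]
tcp_rot: [3.141, -0.0, 3.033]
contact_force: [0.2, 0.3, 0.0]
grip_width: 13.6
```

Call:
arm_command --increments '[1,0,0,-10,0,1,0,0,-30,0,1,0,0,-60,0,1,0,0,-95,0,1,0,0,-125,0,1,0,0,-125,0,1,0,0,-125,0,1,0,0,-125,0]'

```text
time: 5.2
tool_pos: [425.3, -201.0, 128.4]
tcp_rot: [3.14, -0.002, 3.033]
contact_force: [-0.9, -0.1, -2.8]
grip_width: 14.0
```

```bash
python3 - <<'E'
from h import *
o=sensors.get_obs();print(o['tool_pos'],o['contact_force'],o['moment'],o['grip_width'],o['time']);w=imaging.capture('wrist');t=imaging.capture('top');s=imaging.capture('side')
for n,i in(('w2',w),('t2',t),('s2',s)): cv2.imwrite(f'pics/{n}.png',i)
np.save('w2.npy',o,allow_pickle=True)
S=cam('side');T=cam('top')
a=s[200:380,180:330]; b=w[140:400,220:420]
cv2.imwrite('pics/c3.png',np.hstack([cv2.resize(a,(450,540)),cv2.resize(b,(350,540))]))
E
```

```text
[ 425.26 -200.99  128.42] [-0.91 -0.14 -2.77] [0.09 0.17 0.01] 14.021292506846313 5.2
```

View pics/c3.png

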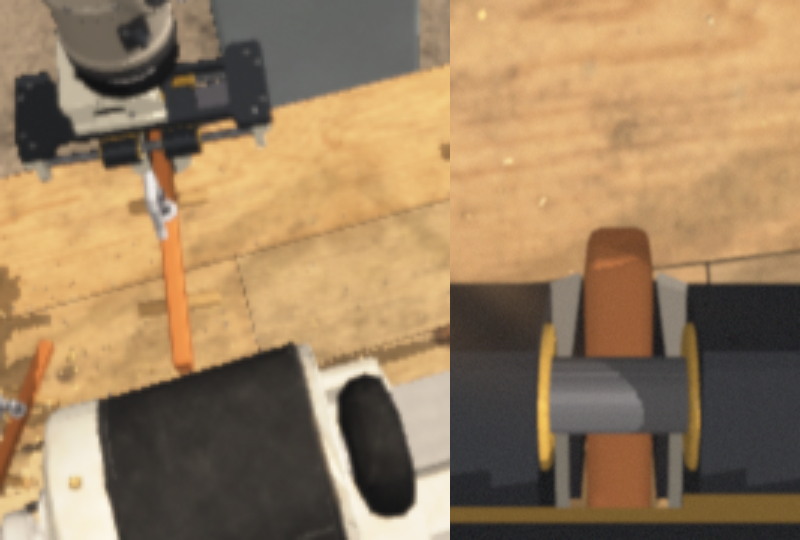

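Left: the hanger is held with its hook at (160,200) and its tip at (183,368) in the crop. Right: the near end at (618,230) is held square between the pads. Now I check the droop from the tip position.

```bash
python3 - <<'E'
from h import *
S=cam('side');T=cam('top');o=np.load('w2.npy',allow_pickle=True).item()
s=cv2.imread('pics/s2.png');t=cv2.imread('pics/t2.png')
y=o['tcp_rot'][2]-np.pi;ax=np.array([np.cos(y),np.sin(y),0]);tcp=o['tool_pos']
for d in(0,.05,.1,.15,.2):
    a=ax*np.cos(d)-np.array([0,0,np.sin(d)]); up=ax*np.sin(d)+np.array([0,0,np.cos(d)])
    g=tcp+[0,0,19]; tip=g+a*185+up*11; crown=g+a*80+up*(97)
    print(d,proj(S,tip),proj(T,tip),proj(S,crown),proj(T,crown))
for n,im in(('s',s),('t',t)):
    m=cv2.inRange(cv2.cvtColor(im,cv2.COLOR_BGR2HSV),(3,150,90),(15,255,255))
    b=m[200:340,225:260] if n=='s' else m[190:300,370:430]
    off=(225,200) if n=='s' else (370,190)
    v,u=np.nonzero(b); print(n,(u+off[0]).min(),(u+off[0]).max(),(v+off[1]).min(),(v+off[1]).max())
    for vv in (v.min(),v.max()): print(vv+off[1],(u[v==vv]+off[0]).mean())
E
```

```text
0 [240.63 318.81] [403.02 205.43] [230.   259.59] [404.14 238.39]
0.05 [241.27 320.38] [402.6  205.75] [230.51 262.37] [404.08 236.81]
0.1 [241.89 321.74] [402.18 206.21] [231.03 265.12] [403.99 235.31]
0.15 [242.47 322.87] [401.74 206.82] [231.56 267.81] [403.89 233.91]
0.2 [243.02 323.79] [401.3  207.56] [232.09 270.44] [403.78 232.61]
s 230 244 243 323
243 231.5
323 241.0
t 398 405 205 240
205 402.5
240 398.5
```

Call:
arm_command --increments '[1,10,20,-1,0,1,20,60,-1,0,1,25,110,-1,0,1,35,160,-1,0,1,40,210,-1,0,1,50,260,-1,0,1,60,310,-1,-1,1,64,350,-1,-1,1,67,375,-1,-1.3,1,67,382,-1,-1.3,1,67,382,-1,-1.3,1,67,382,-1,-1.3,1,67,382,-1,-1.3]'

```text
time: 6.98
tool_pos: [400.9, 184.7, 130.7]
tcp_rot: [-3.142, -0.0, 3.054]
contact_force: [-1.0, -0.0, -2.7]
grip_width: 13.6
```

```bash
python3 - <<'E'
from h import *
o=sensors.get_obs();print(o['tool_pos'],o['tcp_rot'],o['contact_force'],o['moment'],o['grip_width'],o['time']);t=imaging.capture('top');s=imaging.capture('side');w=imaging.capture('wrist')
for n,i in(('w3',w),('t3',t),('s3',s)): cv2.imwrite(f'pics/{n}.png',i)
np.save('w3.npy',o,allow_pickle=True)
cv2.imwrite('pics/c4.png',np.hstack([cv2.resize(t[185:275,215:315],(400,360),interpolation=2),cv2.resize(s[190:280,360:460],(400,360),interpolation=2)]))
E
```

```text
[400.92 184.72 130.73] [-3.14 -0.    3.05] [-1.02 -0.   -2.68] [ 0.03  0.2  -0.02] 13.611640125147556 6.975
```

View pics/c4.png

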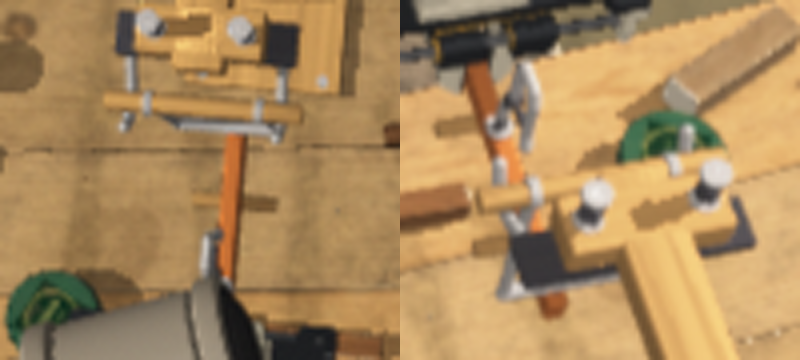

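Left (top): the dowel is at (105,100)–(300,115), the bar at about (165,122)–(280,133), and the hanger tip at (236,135) points at the window. Right (side): the bar's end is at (505,295) and the hanger tip at (553,310) passes beneath it. I project the expected points to check this.

```bash
python3 - <<'E'
from h import *
T=cam('top');S=cam('side');o=np.load('w3.npy',allow_pickle=True).item()
ct=lambda p:(np.array(p)-[215,185])*4; cs=lambda p:(np.array(p)-[360,190])*4+[400,0]
ys=np.array([.085,.9964,0]);c=np.array([580,171,175.])
for n,p in(('bar-',c-42*ys),('bar0',c),('bar+',c+42*ys),('dow-',c-68*ys+[0,0,115]),('dow+',c+68*ys+[0,0,115])): print(n,ct(proj(T,p)),cs(proj(S,p)))
y=o['tcp_rot'][2]-np.pi;a=np.array([np.cos(y),np.sin(y),0]);g=o['tool_pos']+[0,0,19]
for n,x,z in(('tip',185,11),('tipbot',185,-11),('nose',98,50),('crown',80,97)): print(n,g+a*x+[0,0,z],ct(proj(T,g+a*x+[0,0,z])),cs(proj(S,g+a*x+[0,0,z])))
# bar end by triangulation
print(tri(ray(T,np.array([280,131])/4+[215,185]),ray(S,np.array([104,293])/4+[360,190])))
E
```

```text
bar- [282.89 129.59] [495.47 290.18]
bar0 [226.69 125.63] [564.32 277.17]
bar+ [170.6  121.68] [632.58 264.26]
dow- [301.92 113.48] [476.87 198.75]
dow+ [103.72  99.58] [722.28 153.79]
tip [585.22 168.61 160.73] [232.55 120.83] [559.89 296.87]
tipbot [585.22 168.61 138.73] [236.57 124.17] [553.9  313.49]
nose [498.55 176.19 199.73] [215.05 233.34] [527.55 140.18]
crown [480.61 177.75 246.73] [202.91 255.2 ] [530.68  71.16]
(array([576.63, 133.49, 169.31]), np.float64(3.242425465440356))
```

Call:
arm_command --increments '[1,0,2,3,0,1,-10,2,3,0,1,-20,2,3,0,1,-30,2,3,0,1,-40,2,3,0,1,-50,2,3,0,1,-60,2,3,0,1,-70,2,3,0,1,-80,2,3,0,1,-90,2,3,0,1,-95,2,3,0,1,-99,2,3,0,1,-99,2,3,0,1,-99,2,3,0,1,-99,2,3,0]'

```text
time: 9.0
tool_pos: [499.4, 179.1, 127.8]
tcp_rot: [3.142, -0.0, 3.056]
contact_force: [-0.9, -0.2, -1.2]
grip_width: 14.1
```

```bash
python3 - <<'E'
from h import *
o=sensors.get_obs();print(o['tool_pos'],o['tcp_rot'],o['contact_force'],o['moment'],o['grip_width'],o['time']);t=imaging.capture('top');s=imaging.capture('side');w=imaging.capture('wrist')
for n,i in(('w4',w),('t4',t),('s4',s)): cv2.imwrite(f'pics/{n}.png',i)
np.save('w4.npy',o,allow_pickle=True)
cv2.imwrite('pics/c5.png',np.hstack([cv2.resize(t[185:275,215:315],(400,360),interpolation=2),cv2.resize(s[190:280,360:460],(400,360),interpolation=2)]))
E
```

```text
[499.4  179.05 127.78] [ 3.14 -0.    3.06] [-0.95 -0.21 -1.23] [ 0.1   0.2  -0.01] 14.070849385720653 9.0
```

View pics/c5.png

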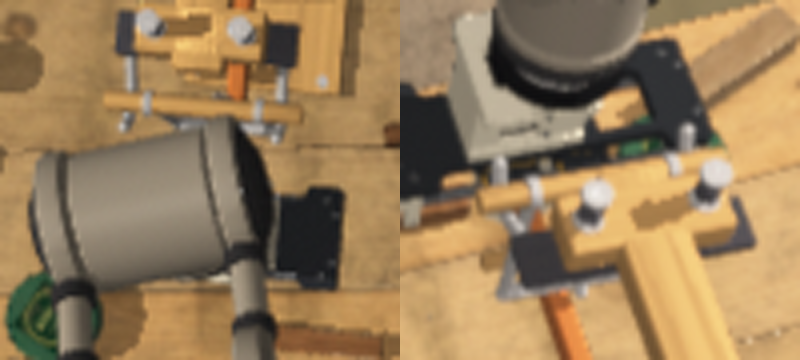

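Top/side crops: the gripper is clear of the prongs (pins at (690,135) and (500,170)), the dowel is undisturbed, and the crossbar passes under the bar at (545,290). Now I start the descent.

Call:
arm_command --increments '[1,0,0,0,0,1,0,0,3,0,1,0,0,6,0,1,0,0,9,0,1,0,0,12,0,1,0,0,12,0,1,0,0,12,0]'

```text
time: 10.02
tool_pos: [499.7, 179.0, 115.8]
tcp_rot: [3.141, 0.0, 3.056]
contact_force: [0.6, -0.7, -2.6]
grip_width: 14.0
```

Call:
arm_command --increments '[1,0,0,2,0,1,0,0,4,0,1,0,0,4,0]'

```text
time: 10.4
tool_pos: [499.5, 179.0, 111.5]
tcp_rot: [-3.142, -0.0, 3.056]
contact_force: [0.1, -0.3, -1.9]
grip_width: 13.8
```

Call:
arm_command --increments '[1,0,0,2,0,1,0,0,4,0,1,0,0,4,0]'

```text
time: 10.78
tool_pos: [499.5, 179.0, 107.5]
tcp_rot: [-3.142, -0.0, 3.056]
contact_force: [-0.2, 0.5, -2.4]
grip_width: 13.7
```

Call:
arm_command --increments '[1,0,0,1.5,0,1,0,0,3,0,1,0,0,3,0]'

```text
time: 11.15
tool_pos: [499.9, 179.0, 104.9]
tcp_rot: [3.141, 0.001, 3.056]
contact_force: [-0.7, 0.6, -0.6]
grip_width: 13.9
```

Call:
arm_command --increments '[1,0,0,1.5,0,1,0,0,3,0,1,0,0,3,0]'

```text
time: 11.52
tool_pos: [499.7, 179.0, 101.7]
tcp_rot: [3.142, 0.0, 3.056]
contact_force: [0.7, 0.8, 0.9]
grip_width: 14.5
```

Call:
arm_command --increments '[1,0,0,1.5,0,1,0,0,3,0,1,0,0,3,0]'

```text
time: 11.9
tool_pos: [499.7, 179.0, 98.7]
tcp_rot: [3.141, 0.0, 3.056]
contact_force: [-1.4, 0.4, 1.5]
grip_width: 13.4
```

Call:
arm_command --increments '[1,0,0,1.5,0,1,0,0,3,0,1,0,0,3,0]'

```text
time: 12.28
tool_pos: [499.3, 179.0, 95.4]
tcp_rot: [-3.141, -0.001, 3.056]
contact_force: [-0.4, 0.0, 0.6]
grip_width: 14.0
```

Gate contact at TCP z≈105, with a push of about 3–4 N as the gate yields.

Call:
arm_command --increments '[1,0,0,1.5,0,1,0,0,3,0,1,0,0,3,0]'

```text
time: 12.65
tool_pos: [499.4, 179.0, 92.5]
tcp_rot: [-3.142, -0.001, 3.056]
contact_force: [-0.3, -0.6, -0.1]
grip_width: 14.1
```

Call:
arm_command --increments '[1,0,0,1.5,0,1,0,0,3,0,1,0,0,3,0]'

```text
time: 13.02
tool_pos: [499.5, 179.0, 89.6]
tcp_rot: [-3.142, -0.0, 3.056]
contact_force: [0.4, 1.0, -0.0]
grip_width: 13.9
```

Call:
arm_command --increments '[1,0,0,1.5,0,1,0,0,3,0,1,0,0,3,0]'

```text
time: 13.4
tool_pos: [499.5, 179.0, 86.5]
tcp_rot: [-3.142, -0.0, 3.056]
contact_force: [-0.4, 1.3, 0.2]
grip_width: 13.8
```

Call:
arm_command --increments '[1,0,0,1,0,1,0,0,2,0,1,0,0,2,0]'

```text
time: 13.78
tool_pos: [499.5, 179.0, 84.6]
tcp_rot: [-3.142, -0.0, 3.056]
contact_force: [-0.3, -0.3, 0.1]
grip_width: 14.1
```

Call:
arm_command --increments '[1,0,0,1,0,1,0,0,2,0,1,0,0,2,0]'

```text
time: 14.15
tool_pos: [499.5, 178.9, 82.6]
tcp_rot: [-3.142, -0.0, 3.056]
contact_force: [-0.4, 0.1, -0.7]
grip_width: 13.9
```

Call:
arm_command --increments '[1,0,0,1,0,1,0,0,2,0,1,0,0,2,0]'

```text
time: 14.52
tool_pos: [499.5, 179.0, 80.5]
tcp_rot: [-3.142, -0.0, 3.056]
contact_force: [-1.0, 0.3, -0.7]
grip_width: 13.9
```

Call:
arm_command --increments '[1,0,0,1,0,1,0,0,2,0,1,0,0,2,0]'

```text
time: 14.9
tool_pos: [499.3, 178.9, 78.4]
tcp_rot: [-3.141, -0.001, 3.056]
contact_force: [0.6, -0.2, -2.3]
grip_width: 14.1
```

Call:
arm_command --increments '[1,0,0,0.5,0,1,0,0,1.5,0,1,0,0,1.5,0]'

```text
time: 15.28
tool_pos: [499.6, 179.0, 77.1]
tcp_rot: [3.142, -0.0, 3.056]
contact_force: [-0.4, 0.6, -2.3]
grip_width: 13.8
```

Call:
arm_command --increments '[1,0,0,0.5,0,1,0,0,1.5,0,1,0,0,1.5,0]'

```text
time: 15.65
tool_pos: [499.6, 179.0, 75.6]
tcp_rot: [3.142, -0.0, 3.056]
contact_force: [0.4, 0.6, -1.7]
grip_width: 13.9
```

The force fell back to baseline (hanger weight) at z≈79, so the gate has snapped past the bar. I expect home near z≈70.

Call:
arm_command --increments '[1,0,0,1,0,1,0,0,2,0,1,0,0,2,0]'

```text
time: 16.02
tool_pos: [499.5, 179.0, 73.6]
tcp_rot: [3.142, -0.0, 3.056]
contact_force: [0.5, 0.4, -1.2]
grip_width: 13.7
```

Call:
arm_command --increments '[1,0,0,0.5,0,1,0,0,1,0,1,0,0,1,0]'

```text
time: 16.4
tool_pos: [499.6, 179.0, 72.7]
tcp_rot: [3.142, -0.0, 3.056]
contact_force: [0.2, -0.2, -2.5]
grip_width: 13.7
```

Call:
arm_command --increments '[1,0,0,0.5,0,1,0,0,1,0,1,0,0,1,0]'

```text
time: 16.77
tool_pos: [499.6, 179.0, 71.7]
tcp_rot: [3.142, -0.0, 3.056]
contact_force: [-0.6, -0.8, -2.2]
grip_width: 13.7
```

Call:
arm_command --increments '[1,0,0,0.5,0,1,0,0,1,0,1,0,0,1,0]'

```text
time: 17.15
tool_pos: [499.6, 179.0, 70.7]
tcp_rot: [3.142, -0.0, 3.056]
contact_force: [-0.9, -0.1, -1.5]
grip_width: 13.3
```

Call:
arm_command --increments '[1,0,0,0.5,0,1,0,0,1,0,1,0,0,1,0]'

```text
time: 17.52
tool_pos: [499.7, 179.0, 69.7]
tcp_rot: [3.142, 0.0, 3.056]
contact_force: [-0.4, 0.6, -2.1]
grip_width: 13.9
```

Call:
arm_command --increments '[1,0,0,0.5,0,1,0,0,1,0,1,0,0,1,0]'

```text
time: 17.9
tool_pos: [499.9, 179.0, 68.9]
tcp_rot: [3.141, 0.001, 3.056]
contact_force: [0.7, 0.2, -0.9]
grip_width: 13.9
```

Call:
arm_command --increments '[1,0,0,0.5,0,1,0,0,1,0,1,0,0,1,0]'

```text
time: 18.27
tool_pos: [499.9, 179.1, 68.0]
tcp_rot: [3.141, 0.001, 3.056]
contact_force: [0.1, -0.8, 1.2]
grip_width: 13.9
```

Call:
arm_command --increments '[1,0,0,0.5,0,1,0,0,1,0,1,0,0,1,0]'

```text
time: 18.65
tool_pos: [500.0, 179.0, 67.0]
tcp_rot: [3.141, 0.001, 3.056]
contact_force: [0.1, 0.4, 3.4]
grip_width: 13.7
```

Call:
arm_command --increments '[1,0,0,0.5,0,1,0,0,0.5,0,1,0,0,0.5,0]'

```text
time: 19.02
tool_pos: [499.9, 179.1, 66.5]
tcp_rot: [3.141, 0.001, 3.056]
contact_force: [0.2, -0.2, 4.8]
grip_width: 13.8
```

Call:
arm_command --increments '[1,0,0,0.4,0,1,0,0,0.4,0,1,0,0,0.4,0,1,0,0,0.4,0]'

```text
time: 19.52
tool_pos: [499.8, 179.0, 65.9]
tcp_rot: [3.141, 0.0, 3.056]
contact_force: [0.7, 0.5, 5.6]
grip_width: 13.7
```

Call:
arm_command --increments '[1,0,0,0,0,1,0,0,0,0,1,0,0,0,0,1,0,0,0,0]'

```text
time: 20.02
tool_pos: [499.8, 179.1, 66.0]
tcp_rot: [3.141, 0.0, 3.056]
contact_force: [0.4, -0.4, 4.6]
grip_width: 13.5
```

Call:
arm_command --increments '[1,0,0,0,0,1,0,0,0,0,1,0,0,0,0,1,0,0,0,0]'

```text
time: 20.52
tool_pos: [499.8, 179.1, 66.0]
tcp_rot: [3.141, 0.0, 3.056]
contact_force: [0.3, 0.3, 5.6]
grip_width: 13.6
```

Call:
arm_command --increments '[1,0,0,0,0,1,0,0,0,0,1,0,0,0,0,1,0,0,0,0]'

```text
time: 21.02
tool_pos: [499.8, 179.1, 66.0]
tcp_rot: [3.141, 0.0, 3.056]
contact_force: [0.1, 0.3, 5.4]
grip_width: 13.5
```

Call:
arm_command --increments '[1,0,0,0.3,0,1,0,0,0.3,0,1,0,0,0.3,0,1,0,0,0.3,0,1,0,0,0.3,0,1,0,0,0.3,0,1,0,0,0.3,0,1,0,0,0.3,0,1,0,0,0.3,0,1,0,0,0.3,0]'

```text
time: 22.28
tool_pos: [499.9, 179.1, 65.7]
tcp_rot: [3.141, 0.001, 3.056]
contact_force: [-0.4, -0.0, 5.5]
grip_width: 13.9
```

Call:
arm_command --increments '[1,0,0,-0.5,0,1,0,0,-1,0,1,0,0,-1.5,0,1,0,0,-2,0,1,0,0,-2.4,0,1,0,0,-2.4,0,1,0,0,-2.4,0]'

```text
time: 23.15
tool_pos: [499.4, 179.0, 67.8]
tcp_rot: [-3.142, -0.0, 3.056]
contact_force: [-0.3, 0.3, 0.4]
grip_width: 13.8
```

Call:
arm_command --increments '[1,0,0,0,0,1,0,0,0,0]'

```text
time: 23.4
tool_pos: [499.6, 179.0, 67.8]
tcp_rot: [3.142, -0.0, 3.056]
contact_force: [-0.4, -0.0, 1.9]
grip_width: 13.6
```

Call:
arm_command --increments '[1,0,0,-0.5,0,1,0,0,-0.5,0,0.8,0,0,-0.5,0,0.7,0,0,-0.5,0,0.6,0,0,-0.5,0,0.4,0,0,-0.5,0,0.2,0,0,-0.5,0,0,0,0,-0.5,0,0,0,0,-0.5,0,0,0,0,-0.5,0,0,0,0,-0.5,0,0,0,0,-0.5,0]'

```text
time: 24.9
tool_pos: [499.6, 179.0, 68.4]
tcp_rot: [3.142, 0.0, 3.056]
contact_force: [0.0, 0.3, 0.2]
grip_width: 91.6
```

```bash
python3 - <<'E'
from h import *
o=sensors.get_obs();print(o['tool_pos'],o['contact_force'],o['grip_width'],o['time']);t=imaging.capture('top');s=imaging.capture('side');w=imaging.capture('wrist')
cv2.imwrite('pics/c6.png',np.hstack([cv2.resize(w,(480,360)),cv2.resize(s[190:290,370:460],(320,360),interpolation=2)]))
E
```

```text
[499.64 179.    68.42] [0.02 0.34 0.21] 91.59988437680954 24.9
```

View pics/c6.png

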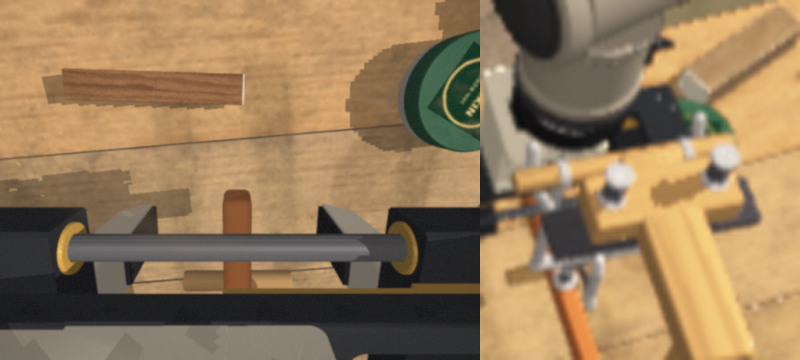

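The fingers are open and the hanger hangs centred between them at (237,230). The dowel is seated and the hook is round the bar at (570,280). Retreating straight back.

Call:
arm_command --increments '[0,10,0,0,0,0,25,0,0,0,0,45,0,0,0,0,65,0,0,0,0,90,0,0,0,0,115,0,0,0,0,130,0,0,0,0,140,0,-60,0,0,140,0,-120,0,0,140,0,-120,0,0,140,0,-120,0,0,140,0,-120,0,0,140,0,-120,0,0,140,0,-120,0,0,140,0,-120,0,0,140,0,-120,0,0,140,0,-120,0,0,140,0,-120,0]'

```text
time: 27.3
tool_pos: [360.1, 191.0, 188.4]
tcp_rot: [3.141, 0.0, 3.056]
contact_force: [0.7, -0.6, -0.8]
grip_width: 91.5
```

```bash
python3 - <<'E'
from h import *
import time
o=sensors.get_obs();print(o['tool_pos'],o['contact_force'],o['grip_width'],o['time']);t=imaging.capture('top');s=imaging.capture('side')
[imaging.capture('top') for _ in range(8)];t2=imaging.capture('top');s2=imaging.capture('side')
print('motion diff',cv2.absdiff(t,t2)[185:275,215:315].max(),cv2.absdiff(s,s2)[190:310,360:460].max())
cv2.imwrite('pics/c7.png',np.hstack([cv2.resize(t2[185:275,215:315],(400,360),interpolation=2),cv2.resize(s2[195:285,360:460],(400,360),interpolation=2)]))
E
```

```text
[360.15 191.01 188.45] [ 0.66 -0.64 -0.84] 91.47366749324901 27.3
motion diff 14 13
```

View pics/c7.png

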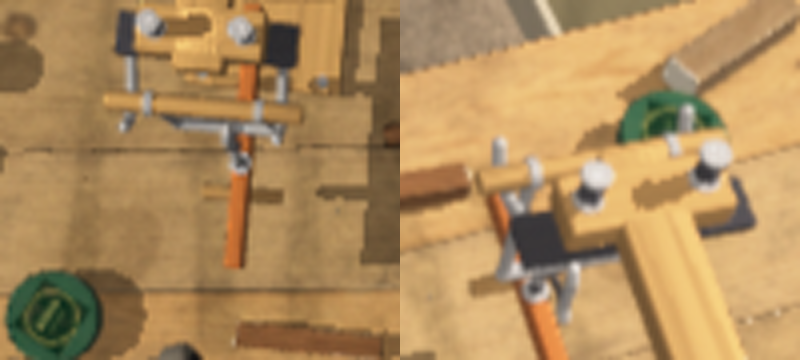

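The hanger hangs from the bar (near end at (235,265), hook at (240,150)). The dowel is seated at (105,100)–(300,115), the tin and blanks look unmoved, and nothing is moving. I check the tilt numerically, then hand in.

```bash
python3 - <<'E'
from h import *
from plant import ticket
T=cam('top');p=proj(T,[475,181,98]);q=np.array([235,267])/4+[215,185]
print('near end expected',p,'seen',q)
for d in(-.2,.2): print(d,proj(T,np.array([579.5,172,170.7])+np.array([-105*np.cos(d)-73*np.sin(d),9*np.cos(d),105*np.sin(d)-73*np.cos(d)])))
if np.linalg.norm(p-q)<4: print(ticket.close_job())
E
```

```text
near end expected [272.09 252.69] seen [273.75 251.75]
-0.2 [273.01 247.83]
0.2 [271.14 256.64]
the job is handed in; nothing more can be done
None
```

The hanger is hanging free from the stirrup's lower bar, with the stirrup still on its prongs, and the job is handed in. It took about 28 s on the robot's clock.

- **Pick and approach:** I gripped the larger of the two hangers near its handle point, about 80 mm from its centre. I carried it to the stand and slid the hook through the stirrup window over the bar.
- **Gate:** On the way down the gate took a push of about 3–4 N. The force then dropped back to the hanger's own weight, so I took the gate to have shut beneath the bar. I inferred this from the force and did not see it directly.
- **Bedding push:** I held about 7–8 N on the bar for roughly 2.5 s. This allows for about 2 N of hanger weight. The highest reading I saw was about 7.6 N, but readings came only at the end of each move and scatter by about 1 N.
- **Release and last checks:**
  - The open gripper read near zero force, and I backed it clear.
  - The dowel appeared seated, and the hanger showed no motion between pictures 0.5 s apart.
  - The hanger's near end was within 2 pixels of the level position, which puts its tilt under about 0.1 rad.
  - The tin and blanks looked undisturbed. The spigot was not checked separately.
  - No check failed.

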